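# Fill up the round canister of rollers

### The arm

A 6-joint arm with a two-finger parallel gripper is mounted at the origin on a cart in front of the work surface, level with it; the furniture and walls round the work are solid. World frame = base frame: x ahead of the robot, y to its left, z up, the work surface at z = 0. Lengths are in m, angles in rad, forces in N, time in s.
With the tool pointing down it reaches from about 0.275 to 0.875 m from the base axis. Payload 12.5 kg.
Tool frame: the origin (TCP) lies midway between the tips of the shut fingers; the grasp point (between the pads) lies 19 mm behind it; z points along the fingers, y is the line along which they close (so a half turn about z gives the same grasp; the last joint's range is limited). The gripper opens to 85 mm and grips with 20 to 120 N. Pads are 22 mm wide; open, the fingers measure 114 mm over their backs; the gripper's body (76 mm by 85 mm) begins 54 mm behind the grasp point. The pads swing forward as they close: fully open they stand 13 mm farther back than shut.
Start: joints at [1.264, 0.351, 1.652, -0, 1.139, -0.085], TCP at [0.121, 0.537, 0.231] pointing down, gripper open.
Joint ranges: [-2.75, 2.75], [-0.79, 2.1], [0.01, 2.65], [-1.57, 4.71], [0.07, 3.14], [-2.87, 2.87]. Speed limits (rad/s): [2.22, 2.22, 2.79, 3.14, 3.14, 3.14].

### API

Orientations are given as a unit quaternion [x, y, z, w].
In Python, from cell import monitor, viewer, close_job gives the robot as it stands.
- The arm moves only by the tool jog_arm, never from a script. Its argument "plan" is a list of rows, each a list of 7 numbers: the shift along the world's x, y, z as a fraction of full scale, then the turn, a rotation vector about the world's x, y, z as a fraction of full scale, then the opening, from -1 (shut) to 1 (fully open). In form: [[dx, dy, dz, rx, ry, rz, claw], ...]. A call has 1 to 12 rows; each row is the pose to reach, as a shift and turn from the pose commanded when the call began, turning the shorter way round; what a row does not reach only later rows make up. Full scale, the value 1, is 0.5 m for a shift and 2 pi rad for a turn. A row lasts 1/8 s, in which the tool goes at most 62.5 mm and 10.7 degrees, less where a joint would pass 70% of its speed; a pose out of reach is approached as far as the arm can. A call with a number of a shift or a turn outside -1 to 1 is refused whole. A call with a gripper value outside its range is refused whole. The fingers move at their own pace and stop on an object; "newtons" is the grip in N (left out, the last holds). Time passes only in rows, so rows that repeat a pose let the fingers close. It gives the time, the measured TCP pose, the force, the opening and the grip force at its end, in the units of the state.
- monitor.get_obs(): the state, without advancing time (a new reading comes with each control period).
- viewer.snapshot(name): name is "scene" or "side" or "wrist"; returns (picture, depth): 400x640x3 uint8, red, green, blue; 400x640 float32, m along the optical axis (not along the pixel's ray), 0 where there is no reading.
- viewer.camera_params(name): a dict with "fx", "fy", "cx", "cy" (pixels), "D" ([k1, k2, p1, p2, k3] as OpenCV has them; the pictures are not rectified), "view" (4x4, takes a point from world to camera coordinates). Camera axes: x right, y down, z forward; pixel columns grow to the right and rows downward; lengths in m; the calibration is good to about 2 mm. A picture is of the moment at which its call begins: read the wrist's pose just before it. camera_params takes no time and is no camera call; for the wrist camera it gives the pose at the moment of the call.
- close_job(): hands the job in; it is judged then, once.
The state is a dict: "clock": time; "qpos": joint angles; "qvel": joint speeds; "effort": joint torques, N m; "tool_pos": TCP position; "ee_rot": TCP orientation; "wrist_force": force on the tool from outside, world axes, zero at the start; "moment": the same for the moment, N m; "grip_width": finger opening in m; "grasp_force": force on a finger pad.
Only numpy, scipy, OpenCV 4.12 (cv2) and the standard library are available. Lean on these libraries where they do the work, as an engineer would, in place of code of your own. Each camera call takes 0.05 s, during which the arm holds its last target. There are 200 camera calls.

### The job

Two rollers are still missing from the round steel canister: finish its honeycomb packing, one roller in the middle and six round it. Take the roller off the inclined rest, stand it upright on the bench with its thin journal up and let it go there; then pack it and the roller already standing on the bench into the two empty places, in either order, lowering each in rather than dropping it. At the end all seven must stand upright on the canister's floor, journals up, with the canister left about where it was and the pulley, tape roll and battery undisturbed.

Things in the scene. Friction and masses are not known exactly. Their poses are not given: they have to be found in the camera images.
- canister: Open round steel canister, loose, 1.6 kg: outer diameter 133 mm, inner 127, 60 high, floor 4 thick. Origin: centre of its underside, z up. At the start it holds 5 loose upright rollers, one central, four round it 60 deg apart at about 41.5 mm radius; two neighbouring ring places are empty. Bodies of seated rollers end 4 mm above the rim, journals 30 mm above it
- rest: Inclined V rest of dark steel, fixed, on a base plate 120 x 60 x 8 mm; holds a roller at 30 deg, foot on the low end's stop, journal at the high end. Origin on the bench; x is level, from low to high end (plate x = -30 to 90 mm). The roller's foot centre lies 46 mm above the origin. The V is 36 mm wide, so fingers can straddle the body along y; the roller lifts out upward
- roller_lying: Aluminium roller: body 40 mm diameter x 60 mm with a 3 mm foot chamfer, then a steel journal (stub) 14 mm diameter x 26 mm on the same axis, 86 mm in all. Origin: centre of the foot; z runs along the axis to the journal. 0.16 to 0.26 kg. At the start on the inclined rest, axis 30 deg above level
- roller_standing: Aluminium roller: body 40 mm diameter x 60 mm with a 3 mm foot chamfer, then a steel journal (stub) 14 mm diameter x 26 mm on the same axis, 86 mm in all. Origin: centre of the foot; z runs along the axis to the journal. 0.16 to 0.26 kg. At the start upright on the bench, journal up
- packed_0: Aluminium roller: body 40 mm diameter x 60 mm with a 3 mm foot chamfer, then a steel journal (stub) 14 mm diameter x 26 mm on the same axis, 86 mm in all. Origin: centre of the foot; z runs along the axis to the journal. 0.2 kg, loose. Already upright in the canister, in its middle
- packed_1: Aluminium roller: body 40 mm diameter x 60 mm with a 3 mm foot chamfer, then a steel journal (stub) 14 mm diameter x 26 mm on the same axis, 86 mm in all. Origin: centre of the foot; z runs along the axis to the journal. 0.2 kg, loose. Already upright in the canister, in the outer ring
- packed_2: Aluminium roller: body 40 mm diameter x 60 mm with a 3 mm foot chamfer, then a steel journal (stub) 14 mm diameter x 26 mm on the same axis, 86 mm in all. Origin: centre of the foot; z runs along the axis to the journal. 0.2 kg, loose. Already upright in the canister, in the outer ring
- packed_3: Aluminium roller: body 40 mm diameter x 60 mm with a 3 mm foot chamfer, then a steel journal (stub) 14 mm diameter x 26 mm on the same axis, 86 mm in all. Origin: centre of the foot; z runs along the axis to the journal. 0.2 kg, loose. Already upright in the canister, in the outer ring
- packed_4: Aluminium roller: body 40 mm diameter x 60 mm with a 3 mm foot chamfer, then a steel journal (stub) 14 mm diameter x 26 mm on the same axis, 86 mm in all. Origin: centre of the foot; z runs along the axis to the journal. 0.2 kg, loose. Already upright in the canister, in the outer ring
- pulley_2: bystander: white turned pulley, 60 mm diameter x 24 mm, origin at the centre of its underside
- tape_roll_1: bystander: black tape roll, 62 mm diameter x 19 mm, origin at the centre of its underside
- battery_pack: bystander: black tool battery, 99 x 67 x 42 mm, origin at the centre of its underside
Not all that is in view belongs to the job. What is shaped like the packed_3 but blue or purple is not meant.

How it is judged:
By the outcome, as a careful person would: the job done as asked, in the order asked, and still so for the second after the job is handed in, with the robot touching nothing.
It also fails if it takes over 67 s, if anything falls off the work surface, if the arm or the gripper's body presses on something with over 40 N, if the wrist force passes 120 N, or if a joint passes its speed limit or range.

## Working session

There is one attempt and no reset: what is moved stays moved. The work goes in short steps, Python scripts to look and compute and a tool call to move; the robot and the scene stay as the last step left them, time stands still between calls to the robot, and variables do not carry over. Pictures are saved under pics/ and viewed, at most 10 in all, crops included, and the job is handed in when it is done.

Besides the shell and the picture viewer there is one more tool, called in YAML: its name, and indented under it one key for each argument. jog_arm: Moves the arm, as the interface text tells. Its arguments: {"type":"object","properties":{"plan":{"type":"array","items":{"type":"array","items":{"type":"number","minimum":-1,"maximum":1}}},"newtons":{"type":"number"}},"required":["plan"]}

```bash
mkdir -p pics
cat > h.py <<'E'
import numpy as np,cv2,pickle
from cell import monitor,viewer
def snap(n,save=None):
    p=viewer.camera_params(n); im,d=viewer.snapshot(n)
    if save:
        cv2.imwrite(f'pics/{save}.png',im[:,:,::-1]); pickle.dump((p,im,d),open(f'pics/{save}.pkl','wb'))
    return p,im,d
def load(s): return pickle.load(open(f'pics/{s}.pkl','rb'))
def K(p): return np.array([[p['fx'],0,p['cx']],[0,p['fy'],p['cy']],[0,0,1.]])
def ray(p,uv):
    q=cv2.undistortPoints(np.array([[uv]],float),K(p),np.array(p['D'],float))[0,0]
    V=np.array(p['view']);R=V[:3,:3];t=V[:3,3]
    return -R.T@t, R.T@np.array([q[0],q[1],1.])
def atz(p,uv,z):
    o,r=ray(p,uv); return o+r*(z-o[2])/r[2]
def dep(p,d,uv):
    o,r=ray(p,uv); return o+r*d[int(round(uv[1])),int(round(uv[0]))]
def tri(obs): # [(p,uv)...]
    A=0;b=0
    for p,uv in obs:
        o,r=ray(p,uv); r=r/np.linalg.norm(r); M=np.eye(3)-np.outer(r,r); A=A+M; b=b+M@o
    x=np.linalg.solve(A,b); return x
def proj(p,X):
    V=np.array(p['view']);r,_=cv2.Rodrigues(V[:3,:3])
    return cv2.projectPoints(np.array(X,float).reshape(-1,3),r,V[:3,3],K(p),np.array(p['D'],float))[0][:,0]
def cloud(p,d):
    v,u=np.mgrid[0:400,0:640]; 
    q=cv2.undistortPoints(np.stack([u,v],-1).reshape(-1,1,2).astype(float),K(p),np.array(p['D'],float))[:,0]
    X=np.c_[q,np.ones(len(q))]*d.reshape(-1,1); V=np.array(p['view'])
    return ((X-V[:3,3])@V[:3,:3]).reshape(400,640,3)
E
python3 - <<'E'
from h import *
o=monitor.get_obs();print(o)
a=snap('scene','scene0')[1];b=snap('side','side0')[1];snap('wrist','wrist0')
for n in('scene0','side0','wrist0'):
    p=load(n)[0];print(n,p['fx'],p['D'],np.linalg.inv(p['view']).round(3).tolist())
E
```

```text
{'clock': 0.0, 'qpos': array([ 1.26440326e+00,  3.51261457e-01,  1.65242451e+00, -2.06952214e-05,
        1.13910242e+00, -8.45712549e-02]), 'qvel': array([-0.00039101,  0.00036293,  0.0013141 ,  0.00045663,  0.00214851,
        0.00027266]), 'effort': array([-1.03587761e-03, -5.06112671e+01, -2.91395402e+01, -1.26209757e-04,
        4.63188902e-03, -7.23710150e-05]), 'tool_pos': array([0.12086774, 0.53621373, 0.23074445]), 'ee_rot': array([ 1.10679330e-01,  9.93855990e-01, -5.88304807e-04, -1.06912584e-04]), 'wrist_force': array([-0.38746095,  1.07002386, -0.02763296]), 'moment': array([ 0.04488544, -0.01262856, -0.01468458]), 'grasp_force': 0.0, 'grip_width': 0.08542467147605518}
scene0 409.7176482883987 [-0.04583641  0.          0.          0.          0.        ] [[0.641, -0.463, 0.612, -0.077], [-0.767, -0.37, 0.524, -0.387], [-0.016, -0.805, -0.593, 0.662], [0.0, 0.0, 0.0, 1.0]]
side0 485.2179719866443 [-0.12492762  0.          0.          0.          0.        ] [[0.974, -0.161, 0.157, 0.375], [-0.224, -0.631, 0.743, -0.628], [-0.021, -0.759, -0.651, 0.756], [0.0, 0.0, 0.0, 1.0]]
wrist0 288.50361059675123 [-0.04850394  0.          0.          0.          0.        ] [[0.219, 0.923, 0.316, 0.038], [0.976, -0.207, -0.071, 0.555], [-0.0, 0.324, -0.946, 0.372], [0.0, 0.0, 0.0, 1.0]]
```

View pics/scene0.png

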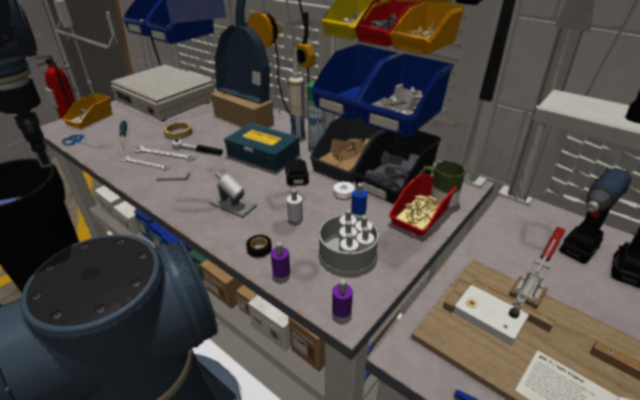

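View pics/side0.png

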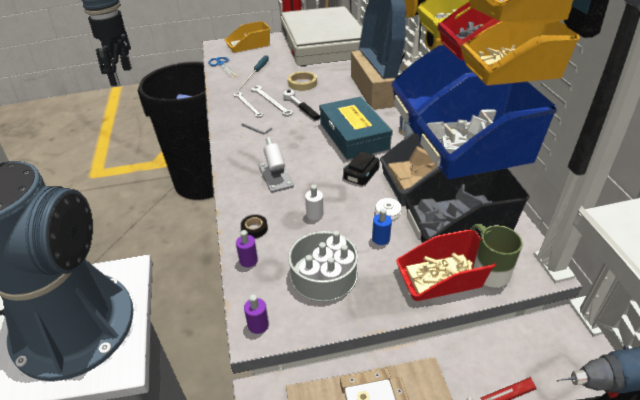

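Scene shows the canister at about (349,245) and side shows it at (323,265). Candidates for the roller, as scene / side pixels:
- Plain aluminium, standing: (295,209) / (314,203), chosen.
- Plain aluminium on the rest: (230,188) / (273,160), chosen.
- Purple: (281,262) / (246,250) and (342,300) / (256,315), not meant.
- Blue: (359,200) / (382,228), not meant.

Next come a check crop and a measurement.

Run:
```python
from h import *
p,im,d=load('side0'); c=im[125:305,225:405]; cv2.imwrite('pics/crop_side.png',cv2.resize(c[:,:,::-1],None,fx=3.3,fy=3.3,interpolation=cv2.INTER_CUBIC))
ps,ims,ds=load('scene0')
for n,u,s in [('standing jtop',(314,187),(295,196)),('lying',(273,155),(230,186)),('packed mid',(323,250),(349,232)),('bench',(290,220),(310,240)),('pulley',(388,207),(344,187)),('tape',(254,222),(259,242)),('batt',(361,165),(296,170)),('purple1',(246,245),(281,260)),('blue',(382,228),(359,200))]:
    print(n,dep(p,d,u).round(3),dep(ps,ds,s).round(3),tri([(p,u),(ps,s)]).round(3))
```

```text
standing jtop [0.528 0.186 0.09 ] [0.525 0.189 0.071] [0.53  0.196 0.074]
lying [0.461 0.35  0.077] [0.451 0.349 0.074] [0.462 0.364 0.064]
packed mid [0.506 0.003 0.082] [0.503 0.007 0.066] [0.508 0.013 0.065]
bench [0.47  0.19  0.002] [0.483 0.107 0.001] [0.453 0.089 0.063]
pulley [0.691 0.151 0.027] [0.688 0.156 0.026] [0.695 0.161 0.019]
tape [0.388 0.199 0.006] [0.398 0.195 0.004] [0.388 0.183 0.019]
batt [0.67  0.299 0.043] [0.654 0.303 0.042] [0.679 0.327 0.021]
purple1 [0.363 0.074 0.061] [0.35  0.072 0.055] [0.362 0.087 0.043]
blue [0.646 0.063 0.053] [0.634 0.07  0.051] [0.654 0.083 0.034]
```

View pics/crop_side.png

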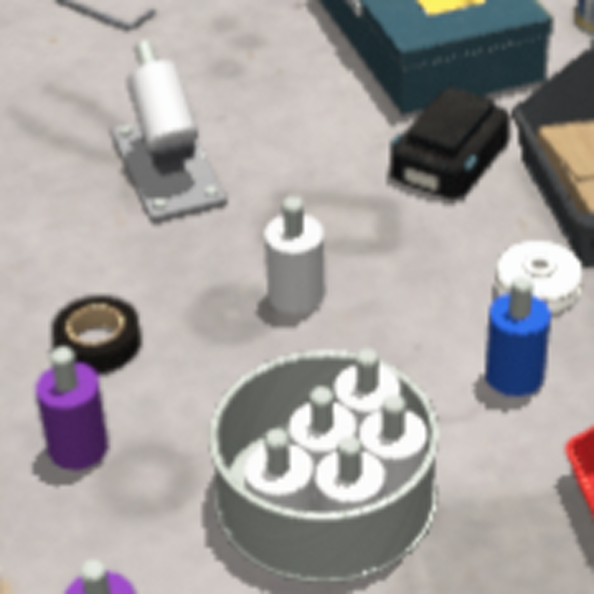

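jog_arm:
  plan:
    - [0.62, -0.7, 0.1, 0, 0, 0, 1]
    - [0.62, -0.7, 0.1, 0, 0, 0, 1]
    - [0.62, -0.7, 0.1, 0, 0, 0, 1]
    - [0.62, -0.7, 0.1, 0, 0, 0, 1]
    - [0.62, -0.7, 0.1, 0, 0, 0, 1]
    - [0.62, -0.7, 0.1, 0, 0, 0, 1]
    - [0.62, -0.7, 0.1, 0, 0, 0, 1]
    - [0.62, -0.7, 0.1, 0, 0, 0, 1]
    - [0.62, -0.7, 0.1, 0, 0, 0, 1]
    - [0.62, -0.7, 0.1, 0, 0, 0, 1]

```text
clock: 1.4
tool_pos: [0.4305, 0.1868, 0.281]
ee_rot: [0.111, 0.994, -0.0, -0.0]
wrist_force: [0.4, 0.7, -0.8]
grip_width: 0.0854
grasp_force: 0.0
```

Run:
```python
from h import *
print(monitor.get_obs())
p,im,d=snap('wrist','w1'); cv2.imwrite('pics/w1b.png',cv2.resize(im[:,:,::-1],(800,500),interpolation=cv2.INTER_CUBIC))
```

```text
{'clock': 1.4, 'qpos': array([ 3.10104287e-01,  1.49992154e-01,  1.78653409e+00,  2.19879669e-04,
        1.20568816e+00, -1.03892164e+00]), 'qvel': array([ 0.01885861, -0.00386687,  0.00302793,  0.00019792, -0.00188728,
       -0.0013279 ]), 'effort': array([-1.21468887e+00, -3.93151939e+01, -3.05035615e+01, -4.16809064e-02,
       -1.24362812e-02, -2.98332714e-02]), 'tool_pos': array([0.43046357, 0.18682501, 0.28104969]), 'ee_rot': array([ 1.10697147e-01,  9.93854131e-01, -3.33269531e-05, -3.25690672e-04]), 'wrist_force': array([ 0.37379251,  0.73362567, -0.78970954]), 'moment': array([ 0.03586124,  0.01612524, -0.03868801]), 'grasp_force': 0.0, 'grip_width': 0.08537757389312202}
```

View pics/w1b.png

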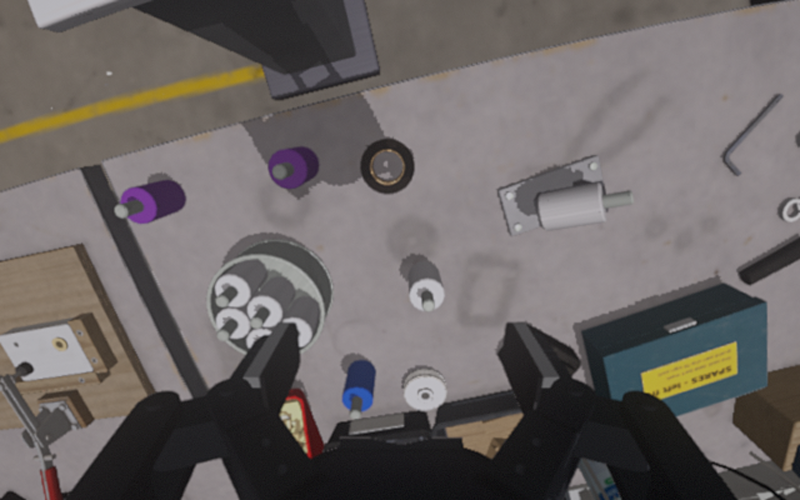

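The wrist picture (shown ×1.25) has the standing roller's journal at (427,300), the canister at (268,295), and the rest with the lying roller at (570,205). The fingers hide part of the canister, so I'll shift for the second view.

jog_arm:
  plan:
    - [0.18, -0.2, 0, 0, 0, 0, 1]
    - [0.18, -0.2, 0, 0, 0, 0, 1]
    - [0.18, -0.2, 0, 0, 0, 0, 1]
    - [0.18, -0.2, 0, 0, 0, 0, 1]

```text
clock: 1.95
tool_pos: [0.5205, 0.0872, 0.281]
ee_rot: [0.111, 0.994, 0.0, -0.0]
wrist_force: [0.5, 0.5, -0.5]
grip_width: 0.0853
grasp_force: 0.0
```

Run:
```python
from h import *
p,im,d=snap('wrist','w2'); cv2.imwrite('pics/w2b.png',cv2.resize(im[:280,:,::-1],(800,350),interpolation=cv2.INTER_CUBIC))
cv2.imwrite('pics/w2c.png',cv2.resize(im[100:300,150:420,::-1],None,fx=2.9,fy=2.9,interpolation=cv2.INTER_CUBIC))
print(monitor.get_obs()['tool_pos'])
```

```text
[0.52017513 0.08766174 0.28110064]
```

View pics/w2c.png

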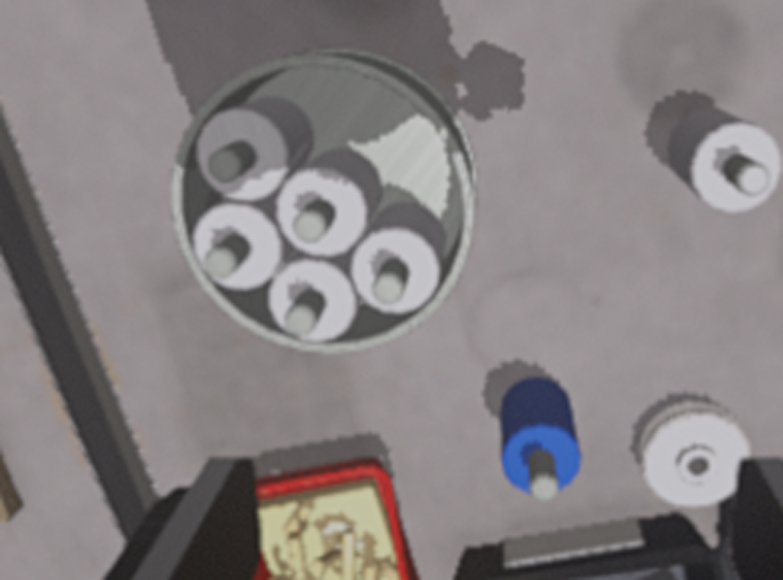

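The crop (×2.9, offset 150,100) shows the standing roller's journal top at (753,180). Packed journal tops are at (307,228) centre, (226,166), (220,262), (299,318) and (388,287). The two empty places face the top and right, and the rim circle is centred near (325,200).

Run:
```python
from h import *
from scipy.optimize import least_squares
p1,i1,d1=load('w1');p,im,d=load('w2')
ps,ims,ds=load('side0')
c=lambda u,v:(150+u/2.9,100+v/2.9)
print('stand tri',tri([(p1,(427/1.25,300/1.25)),(p,c(753,180))]), 'side', tri([(ps,(225+292/3.3,125+203/3.3)),(p,c(753,180))]))
print('mid tri side',tri([(ps,(225+321/3.3,125+396/3.3)),(p,c(307,228))]),'w1',tri([(p1,(257/1.25,322/1.25)),(p,c(307,228))]))
X=cloud(p,d)
J=[(753,180),(307,228),(226,166),(220,262),(299,318),(388,287)]
B=[(735,168),(322,211),(245,155),(238,246),(313,300),(395,270)]
for i,(j,b) in enumerate(zip(J,B)):
    zj=.086 if i==0 else .090; zb=zj-.026
    u,v=c(*j);ww=X[int(v)-2:int(v)+3,int(u)-2:int(u)+3,2]
    a=atz(p,c(*j),zj)[:2]; e=atz(p,c(*b),zb)[:2]
    # disc fit from cloud
    m=(np.hypot(X[...,0]-e[0],X[...,1]-e[1])<.0205)&(abs(X[...,2]-zb)<.006)
    print(i,'jtop z',np.nanmax(ww).round(4),'J',a.round(4),'B',e.round(4),'cloud z',np.median(X[m][:,2]).round(4),m.sum())
# rim ellipse
rim=[(325,50),(470,165),(465,245),(400,335),(325,350),(245,325),(185,255),(172,190),(210,105),(265,62),(410,75)]
R=np.array([atz(p,c(*q),.06)[:2] for q in rim])
s=least_squares(lambda q:np.hypot(R[:,0]-q[0],R[:,1]-q[1])-q[2],[.5,0,.066]);print('rim',s.x,np.abs(s.fun).max())
```

```text
stand tri [0.52696637 0.19639352 0.07215759] side [0.5274385  0.19513313 0.08397582]
mid tri side [0.5057881  0.01151097 0.08766268] w1 [0.50644112 0.00974536 0.08020496]
0 jtop z 0.0859 J [0.5254 0.1944] B [0.5251 0.1942] cloud z 0.0588 607
1 jtop z 0.0902 J [0.5042 0.0122] B [0.5035 0.0136] cloud z 0.0627 588
2 jtop z 0.0901 J [ 0.4724 -0.0123] B [ 0.4724 -0.012 ] cloud z 0.0626 597
3 jtop z 0.0901 J [ 0.5101 -0.0275] B [ 0.5105 -0.0276] cloud z 0.0627 558
4 jtop z 0.09 J [ 0.5413 -0.0025] B [ 0.5424 -0.0021] cloud z 0.0627 527
5 jtop z 0.0901 J [0.5361 0.0381] B [0.5367 0.038 ] cloud z 0.0628 557
rim [0.5035324  0.01366848 0.06749872] 0.0029396896188281924
```

Run:
```python
from h import *
from scipy.optimize import least_squares
p,im,d=load('w1')
X=cloud(p,d)
print('journal tip',X[158,503],X[159,500],'body',X[164,455])
m=np.zeros((400,640),bool); m[135:195,415:515]=1
P=X[m&(X[...,2]>.045)]; print(len(P),P.min(0),P.max(0))
# journal: beyond; tri with side
ps,_,dsd=load('side0')
print('jtip tri',tri([(p,(632/1.25,198/1.25)),(ps,(225+140/3.3,125+46/3.3))]))
def res(q,P=P,r=.02):
    c=np.array([q[0],q[1],q[2]]);a=np.array([np.cos(q[3])*np.cos(q[4]),np.sin(q[3])*np.cos(q[4]),np.sin(q[4])])
    w=P-c; return np.linalg.norm(w-np.outer(w@a,a),axis=1)-r
Pc=P
for k in range(4):
    s=least_squares(lambda q:np.r_[res(q,Pc),(q[1]-.37)*1e-3] ,[.45,.37,.06,1.8,.5] if k==0 else s.x,loss='soft_l1',f_scale=.001)
    Pc=P[np.abs(res(s.x,P))<.004]
    print(s.x.round(4),np.degrees(s.x[3:]).round(1),len(Pc),np.std(res(s.x,Pc)))
a=np.array([np.cos(s.x[3])*np.cos(s.x[4]),np.sin(s.x[3])*np.cos(s.x[4]),np.sin(s.x[4])])
t=(Pc-s.x[:3])@a; t2=(P-s.x[:3])@a
print('t body',np.percentile(t,[0,1,50,99,100]),'all',t2.min(),t2.max())
print('foot',s.x[:3]+a*np.percentile(t,1),'tip',s.x[:3]+a*t2.max())
print('foot from tip',s.x[:3]+a*(t2.max()-.086))
```

```text
journal tip [0.45281337 0.40226472 0.09145385] [0.45378474 0.39961131 0.08978372] body [0.45259523 0.35178492 0.07540498]
1989 [0.34763856 0.20526578 0.04508781] [0.48135474 0.4090007  0.42244258]
jtip tri [0.45567185 0.40829303 0.08677297]
[0.4567 0.3826 0.0706 1.7109 0.4654] [98.  26.7] 1655 0.0011745260340524624
[0.4581 0.3719 0.0663 1.7162 0.5187] [98.3 29.7] 1656 0.0009037188956596551
[0.458  0.3727 0.0668 1.7156 0.5203] [98.3 29.8] 1655 0.0008991250903764101
[0.458  0.3728 0.0668 1.7156 0.5203] [98.3 29.8] 1655 0.0008992019951268701
t body [-0.04518667 -0.04373529 -0.01137361  0.01584886  0.0172036 ] all -0.04518667113281633 0.046772382596331506
foot [0.463492   0.33522692 0.04510117] tip [0.45215691 0.41293662 0.09009404]
foot from tip [0.46292746 0.3390972  0.04734201]
```

```bash
cat >> h.py <<'E'
from scipy.spatial.transform import Rotation as Ro
def mv(pos,R,base=None): # fractions from a base pose (default current) 
    if base is None:
        o=monitor.get_obs(); base=(o['tool_pos'],Ro.from_quat(o['ee_rot']))
    return np.r_[(np.array(pos)-base[0])/.5,(R*base[1].inv()).as_rotvec()/(2*np.pi)].round(4)
def tool(yaz,tilt,about): # y_tool azimuth deg, then tilt deg about horizontal axis azimuth
    y=np.array([np.cos(np.radians(yaz)),np.sin(np.radians(yaz)),0]);z=np.array([0,0,-1.]);x=np.cross(y,z)
    n=np.array([np.cos(np.radians(about)),np.sin(np.radians(about)),0])
    return Ro.from_rotvec(np.radians(tilt)*n)*Ro.from_matrix(np.c_[x,y,z])
E
python3 - <<'E'
from h import *
p,im,d=load('w1');X=cloud(p,d).reshape(-1,3)
for y in(.25,.30,.35):
    m=(abs(X[:,1]-y)<.006)&(abs(X[:,2])<.006)&(X[:,0]>.1); print(y,np.sort(X[m][:,0])[:5].round(3))
az=98.3;foot=np.array([.4635,.335,.0455]);a=np.array([np.cos(np.radians(az))*.866,np.sin(np.radians(az))*.866,.5])
R=tool(8.3,-30,8.3); ap=R.as_matrix()[:,2]; G=foot+.040*a; T=G+.021*ap
print('ap',ap,'T',T)
print('pre',mv(T-.11*ap,R)); 
b=(T-.11*ap,R); print('in',mv(T,R,b))
E
```

```text
0.25 [0.298 0.298 0.299 0.299 0.299]
0.3 [0.299 0.299 0.299 0.299 0.299]
0.35 [0.298 0.299 0.299 0.299 0.299]
ap [ 0.0721781  -0.49476289 -0.8660254 ] T [0.46001524 0.35888715 0.04731347]
pre [-0.1362  0.6513 -0.277  -0.065  -0.0602 -0.1872]
in [ 0.0159 -0.1088 -0.1905  0.      0.      0.    ]
```

jog_arm:
  plan:
    - [-0.136, 0.651, 0, -0.065, -0.06, -0.187, 1]
    - [-0.136, 0.651, 0, -0.065, -0.06, -0.187, 1]
    - [-0.136, 0.651, 0, -0.065, -0.06, -0.187, 1]
    - [-0.136, 0.651, 0, -0.065, -0.06, -0.187, 1]
    - [-0.136, 0.651, 0, -0.065, -0.06, -0.187, 1]
    - [-0.136, 0.651, 0, -0.065, -0.06, -0.187, 1]
    - [-0.136, 0.651, 0, -0.065, -0.06, -0.187, 1]
    - [-0.136, 0.651, -0.1, -0.065, -0.06, -0.187, 1]
    - [-0.136, 0.651, -0.277, -0.065, -0.06, -0.187, 1]
    - [-0.136, 0.651, -0.277, -0.065, -0.06, -0.187, 1]
    - [-0.136, 0.651, -0.277, -0.065, -0.06, -0.187, 1]

```text
clock: 3.38
tool_pos: [0.4509, 0.4123, 0.1414]
ee_rot: [0.631, 0.731, -0.171, 0.196]
wrist_force: [0.1, -0.5, 0.7]
grip_width: 0.0856
grasp_force: 0.0
```

Run:
```python
from h import *
o=monitor.get_obs();print(o['qpos'],o['tool_pos'],Ro.from_quat(o['ee_rot']).as_matrix().round(3).tolist())
p,im,d=snap('wrist','w3'); 
T=np.array([.460,.3589,.0473]);R=tool(8.3,-30,8.3);print(mv(T,R))
# refit cylinder with this view
from scipy.optimize import least_squares
X=cloud(p,d); a=np.array([np.cos(np.radians(98.3))*.866,np.sin(np.radians(98.3))*.866,.5]);foot=np.array([.4635,.335,.0455])
w=X-foot; t=w@a; r=np.linalg.norm(w-t[...,None]*a,axis=-1)
m=(t>.005)&(t<.056)&(r<.026)&(r>.015); P=X[m]; print(m.sum(), np.median(r[m]))
f=lambda q:np.linalg.norm((P-[q[0],.36,q[1]])-np.outer((P-[q[0],.36,q[1]])@(v:=np.array([np.cos(q[2])*np.cos(q[3]),np.sin(q[2])*np.cos(q[3]),np.sin(q[3])])),v),axis=1)-.02
s=least_squares(f,[.46,.06,1.716,.52],loss='soft_l1',f_scale=.001);print(s.x,np.degrees(s.x[2:]),np.std(s.fun))
```

```text
[ 0.83223893  0.7426826   1.33222194 -0.40084592  1.43271731  0.81468774] [0.45094903 0.41230165 0.141426  ] [[-0.128, 0.989, 0.07], [0.855, 0.146, -0.497], [-0.502, -0.004, -0.865]]
[ 1.620e-02 -1.078e-01 -1.921e-01  1.000e-04 -1.000e-04 -3.000e-04]
236 0.0198012421678117
[0.4602822  0.05943179 1.71970402 0.48743763] [98.5317826  27.92811896] 0.0006548305888594755
```

jog_arm:
  plan:
    - [0.016, -0.108, -0.192, 0, 0, 0, 1]
    - [0.016, -0.108, -0.192, 0, 0, 0, 1]
    - [0.016, -0.108, -0.192, 0, 0, 0, 1]
    - [0.016, -0.108, -0.192, 0, 0, 0, 1]
    - [0.016, -0.108, -0.192, 0, 0, 0, -1]
    - [0.016, -0.108, -0.192, 0, 0, 0, -1]
    - [0.016, -0.108, -0.192, 0, 0, 0, -1]
    - [0.016, -0.108, -0.192, 0, 0, 0, -1]
    - [0.016, -0.108, -0.192, 0, 0, 0, -1]
    - [0.016, -0.108, -0.192, 0, 0, 0, -1]
  newtons: 60

```text
clock: 4.68
tool_pos: [0.4617, 0.3589, 0.0479]
ee_rot: [0.632, 0.731, -0.168, 0.196]
wrist_force: [0.8, 2.4, 6.1]
grip_width: 0.0387
grasp_force: 60.1
```

jog_arm:
  plan:
    - [0, 0, 0.05, 0, 0, 0, -1]
    - [0, 0, 0.24, 0, 0, 0, -1]
    - [0, 0, 0.24, 0, 0, 0, -1]
    - [0, 0, 0.24, 0, 0, 0, -1]

```text
clock: 5.18
tool_pos: [0.4617, 0.3588, 0.1703]
ee_rot: [0.632, 0.731, -0.167, 0.196]
wrist_force: [0.1, -0.3, -2.2]
grip_width: 0.0388
grasp_force: 60.9
```

Run:
```python
from h import *
o=monitor.get_obs();print(o['wrist_force'],o['grip_width'],o['grasp_force'],o['tool_pos'])
R0=Ro.from_quat([.632,.731,-.168,.196]);T0=np.array([.4617,.3589,.0479])
az=np.radians(98.3)
loc=R0.inv().apply(np.array([.4635,.335,.0455])-T0); aloc=R0.inv().apply([np.cos(az)*.866,np.sin(az)*.866,.5])
n=np.array([np.cos(az-np.pi/2),np.sin(az-np.pi/2),0])
R1=Ro.from_rotvec(n*np.pi/3)*R0; print('axis',R1.apply(aloc),'ap',R1.as_matrix()[:,2])
for z in(.05,.003,0):
    T=np.array([.37,.29,z])-R1.apply(loc); print(z,T,mv(T,R1))
```

```text
[ 0.14408834 -0.26396782 -2.2117345 ] 0.03875454285964572 60.90180869330652 [0.46167566 0.35881823 0.1703322 ]
axis [ 1.83359691e-06 -1.25688499e-05  9.99978000e-01] ap [-0.07018721  0.49637185 -0.86526802]
0.05 [0.37022578 0.30001377 0.07190624] [-0.1829 -0.1176 -0.1969  0.1646  0.0242  0.0002]
0.003 [0.37022578 0.30001377 0.02490624] [-1.829e-01 -1.176e-01 -2.909e-01  1.646e-01  2.420e-02  2.000e-04]
0 [0.37022578 0.30001377 0.02190624] [-1.829e-01 -1.176e-01 -2.969e-01  1.646e-01  2.420e-02  2.000e-04]
```

jog_arm:
  plan:
    - [-0.1, -0.1176, 0, 0.1646, 0.0242, 0, -1]
    - [-0.183, -0.1176, 0, 0.1646, 0.0242, 0, -1]
    - [-0.183, -0.1176, 0, 0.1646, 0.0242, 0, -1]
    - [-0.183, -0.1176, 0, 0.1646, 0.0242, 0, -1]
    - [-0.183, -0.1176, 0, 0.1646, 0.0242, 0, -1]
    - [-0.183, -0.1176, 0, 0.1646, 0.0242, 0, -1]
    - [-0.183, -0.1176, -0.1, 0.1646, 0.0242, 0, -1]
    - [-0.183, -0.1176, -0.2, 0.1646, 0.0242, 0, -1]
    - [-0.183, -0.1176, -0.2, 0.1646, 0.0242, 0, -1]
    - [-0.183, -0.1176, -0.2, 0.1646, 0.0242, 0, -1]

```text
clock: 6.42
tool_pos: [0.3698, 0.2995, 0.068]
ee_rot: [0.632, 0.731, 0.168, -0.196]
wrist_force: [-0.0, -0.6, -1.4]
grip_width: 0.0391
grasp_force: 61.4
```

Run:
```python
from h import *
o=monitor.get_obs();print(o['qpos'],o['grasp_force'],o['tool_pos'],Ro.from_quat(o['ee_rot']).as_matrix()[:,2])
for n in('scene','side'):
    p,im,d=snap(n,n+'1'); u,v=proj(p,[.37,.29,.08])[0].astype(int)
    c=im[max(0,v-60):v+60,u-60:u+60,::-1]; globals()[n]=cv2.resize(c,(400,400),interpolation=cv2.INTER_CUBIC); print(n,u,v)
cv2.imwrite('pics/stand1.png',np.hstack([scene,side]))
```

```text
[ 0.29929561  0.48024061  2.10519786  0.89720796  0.68286036 -0.59498866] 61.35038455249742 [0.36975698 0.29948247 0.06799408] [-0.07351505  0.49345473 -0.86665908]
scene 219 207
side 238 173
```

View pics/stand1.png

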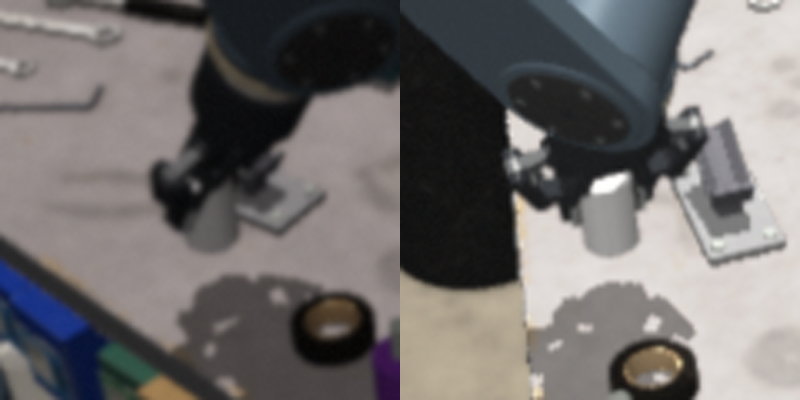

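The roller hangs upright in both views, scene half at (213,215) and side half at (610,220). I'll lower it to the bench.

jog_arm:
  plan:
    - [0, 0, -0.06, 0, 0, 0, -1]
    - [0, 0, -0.084, 0, 0, 0, -1]
    - [0, 0, -0.088, 0, 0, 0, -1]
    - [0, 0, -0.091, 0, 0, 0, -1]
    - [0, 0, -0.091, 0, 0, 0, -1]

```text
clock: 7.15
tool_pos: [0.3701, 0.2996, 0.0231]
ee_rot: [0.631, 0.731, 0.169, -0.196]
wrist_force: [-2.5, -5.2, 10.8]
grip_width: 0.0389
grasp_force: 62.6
```

jog_arm:
  plan:
    - [0, 0, 0, 0, 0, 0, 0.4]
    - [0, 0, 0, 0, 0, 0, 0.4]
    - [0, 0, 0, 0, 0, 0, 0.4]
    - [0, 0, 0, 0, 0, 0, 0.4]
    - [0.005, -0.03, 0.052, 0, 0, 0, 0.4]
    - [0.017, -0.119, 0.208, 0, 0, 0, 0.4]
    - [0.017, -0.119, 0.35, 0, 0, 0, 0.4]
    - [0.017, -0.119, 0.5, 0, 0, 0, 0.4]
    - [0.017, -0.119, 0.5, 0, 0, 0, 0.4]

```text
clock: 8.28
tool_pos: [0.378, 0.2394, 0.274]
ee_rot: [0.632, 0.731, 0.169, -0.195]
wrist_force: [0.8, 0.5, -0.6]
grip_width: 0.0596
grasp_force: 0.0
```

Run:
```python
from h import *
o=monitor.get_obs();print(o['tool_pos'],o['qpos'])
p,im,d=snap('scene','scene2');X=cloud(p,d)
m=(abs(X[...,0]-.37)<.05)&(abs(X[...,1]-.29)<.05)&(X[...,2]>.02)&(X[...,2]<.12);P=X[m];print(m.sum(),P[P[:,2]>.065].mean(0),P[:,2].max())
R=tool(77.3,0,0)
print(mv([.45,.27,.30],R), mv([.525,.1945,.30],R))
```

```text
[0.37800865 0.23938668 0.27396868] [ 0.15431912  0.08417631  1.97295956  0.57758673  1.14865352 -0.25084203]
383 [0.36930139 0.28595473 0.07844967] 0.08894152380454626
[ 0.1406  0.0604  0.0427 -0.0655 -0.0591  0.1867] [ 0.2906 -0.0906  0.0427 -0.0655 -0.0591  0.1867]
```

jog_arm:
  plan:
    - [0.15, 0.06, 0.04, -0.0655, -0.059, 0.187, 0]
    - [0.29, -0.09, 0.04, -0.0655, -0.059, 0.187, 0]
    - [0.29, -0.09, 0.04, -0.0655, -0.059, 0.187, 0]
    - [0.29, -0.09, 0.04, -0.0655, -0.059, 0.187, 0]
    - [0.29, -0.09, 0.04, -0.0655, -0.059, 0.187, 0]
    - [0.29, -0.09, 0.04, -0.0655, -0.059, 0.187, 0]
    - [0.29, -0.09, 0.04, -0.0655, -0.059, 0.187, 0]
    - [0.29, -0.09, 0.04, -0.0655, -0.059, 0.187, 0]
    - [0.29, -0.09, 0.04, -0.0655, -0.059, 0.187, 0]
    - [0.29, -0.09, 0.04, -0.0655, -0.059, 0.187, 0]
    - [0.29, -0.09, -0.24, -0.0655, -0.059, 0.187, 0]
    - [0.29, -0.09, -0.24, -0.0655, -0.059, 0.187, 0]

```text
clock: 9.82
tool_pos: [0.5233, 0.1944, 0.1652]
ee_rot: [0.113, 0.994, -0.004, 0.0]
wrist_force: [1.1, -0.1, 0.3]
grip_width: 0.0427
grasp_force: 0.0
```

Run:
```python
from h import *
o=monitor.get_obs();print(o['tool_pos'],o['grip_width'])
print(mv([.5253,.1943,.063],tool(77.3,0,0)))
p,im,d=snap('wrist','w4');print(proj(p,[[.37,.29,.086],[.5253,.1943,.086]]))
print(atz(load('w1')[0],(341.6,240),.086))
cv2.imwrite('pics/w4.png',im[:,:,::-1])
```

```text
[0.52333113 0.19442754 0.16516708] 0.0427358500426594
[ 3.900e-03 -3.000e-04 -2.043e-01  1.200e-03 -1.000e-04  7.000e-04]
[[411.9912915  -33.30311446]
 [321.53311533 214.08648502]]
[0.51775405 0.19534141 0.086     ]
```

Run:
```python
from h import *
p,im,d=load('w4'); c=cv2.resize(im[140:260,240:400,::-1],None,fx=5,fy=5,interpolation=cv2.INTER_CUBIC)
cv2.drawMarker(c,(int(81.5*5),int(74.1*5)),(0,0,255),0,20,1);cv2.imwrite('pics/w4c.png',c)
```

```text
(no output)
```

View pics/w4c.png

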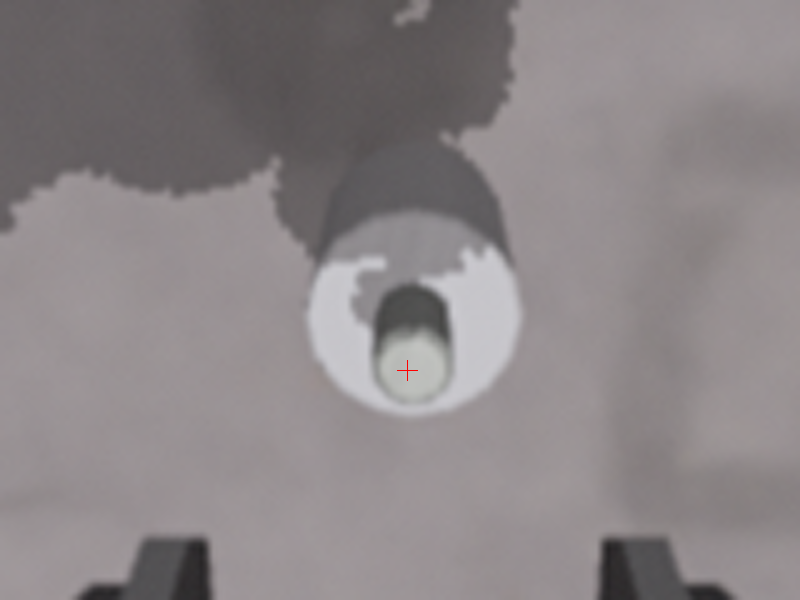

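The crop shows the journal top at (413,366), within about a pixel of the prediction and centred between the fingers at (210..602). I'll descend and grip.

jog_arm:
  plan:
    - [0.004, 0, -0.1, 0.001, 0, 0, 0]
    - [0.004, 0, -0.18, 0.001, 0, 0, 0]
    - [0.004, 0, -0.204, 0.001, 0, 0, 0]
    - [0.004, 0, -0.204, 0.001, 0, 0, 0]
    - [0.004, 0, -0.204, 0.001, 0, 0, -1]
    - [0.004, 0, -0.204, 0.001, 0, 0, -1]
    - [0.004, 0, -0.204, 0.001, 0, 0, -1]
    - [0.004, 0, -0.204, 0.001, 0, 0, -1]
    - [0.004, 0, -0.204, 0.001, 0, 0, -1]
  newtons: 60

```text
clock: 11.0
tool_pos: [0.5259, 0.1949, 0.0661]
ee_rot: [0.112, 0.994, -0.001, 0.0]
wrist_force: [-0.4, -1.2, 7.5]
grip_width: 0.0118
grasp_force: 58.7
```

Run:
```python
from h import *
o=monitor.get_obs();print(o['tool_pos'],o['grip_width'],o['grasp_force'])
# lying roller now standing: where TCP grasps => roller centre ~ (0.5253,0.1943)
print(mv(o['tool_pos']+[.498-.5253,.0537-.1943,0],Ro.from_quat(o['ee_rot'])))
```

```text
[0.52593039 0.19491236 0.06607669] 0.011839853687192857 58.678143080323935
[-0.0546 -0.2812  0.      0.      0.      0.    ]
```

jog_arm:
  plan:
    - [0, 0, 0.12, 0, 0, 0, -1]
    - [0, 0, 0.24, 0, 0, 0, -1]
    - [-0.0546, -0.2812, 0.26, 0, 0, 0, -1]
    - [-0.0546, -0.2812, 0.26, 0, 0, 0, -1]
    - [-0.0546, -0.2812, 0.26, 0, 0, 0, -1]
    - [-0.0546, -0.2812, 0.26, 0, 0, 0, -1]
    - [-0.0546, -0.2812, 0.18, 0, 0, 0, -1]
    - [-0.0546, -0.2812, 0.15, 0, 0, 0, -1]
    - [-0.0546, -0.2812, 0.15, 0, 0, 0, -1]

```text
clock: 12.12
tool_pos: [0.4974, 0.0549, 0.1387]
ee_rot: [0.111, 0.994, -0.001, -0.002]
wrist_force: [-0.3, -0.2, -2.4]
grip_width: 0.0112
grasp_force: 59.5
```

Run:
```python
from h import *
o=monitor.get_obs();print(o['tool_pos'],o['grip_width'],o['wrist_force'])
p,im,d=snap('wrist','w5')
a=cv2.resize(im[80:280,180:440,::-1],None,fx=3,fy=3,interpolation=cv2.INTER_CUBIC);cv2.imwrite('pics/w5c.png',a)
```

```text
[0.49741728 0.05488226 0.13874366] 0.011176342125608982 [-0.30534042 -0.21407388 -2.38668306]
```

View pics/w5c.png

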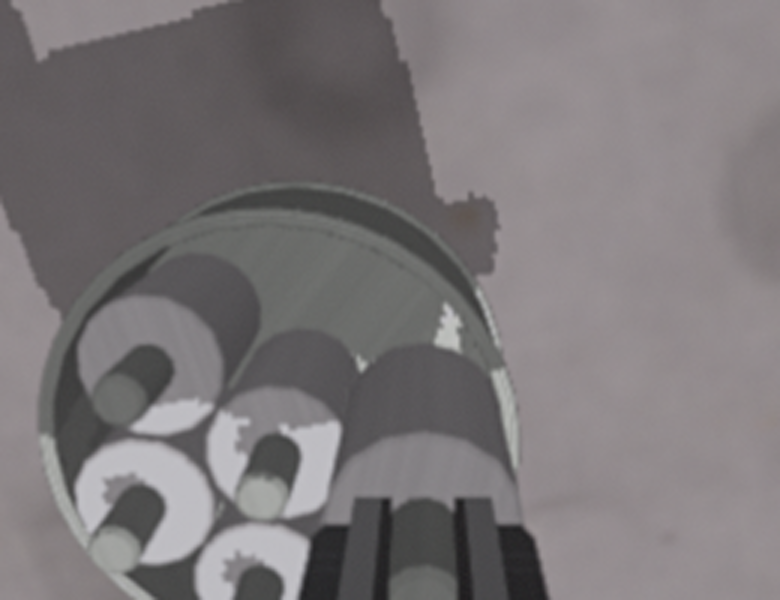

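The roller at (425,420) hangs upright just above the empty place, clear of the middle roller at (275,450) and inside the rim. I'll lower it slowly.

jog_arm:
  plan:
    - [0, 0, -0.02, 0, 0, 0, -1]
    - [0, 0, -0.03, 0, 0, 0, -1]
    - [0, 0, -0.04, 0, 0, 0, -1]
    - [0, 0, -0.05, 0, 0, 0, -1]

```text
clock: 12.68
tool_pos: [0.4979, 0.0539, 0.1142]
ee_rot: [0.111, 0.994, -0.001, -0.001]
wrist_force: [0.7, -2.0, -0.1]
grip_width: 0.0116
grasp_force: 59.9
```

jog_arm:
  plan:
    - [0, 0, -0.02, 0, 0, 0, -1]
    - [0, 0, -0.04, 0, 0, 0, -1]
    - [0, 0, -0.06, 0, 0, 0, -1]
    - [0, 0, -0.075, 0, 0, 0, -1]
    - [0, 0, -0.083, 0, 0, 0, -1]
    - [0, 0, -0.086, 0, 0, 0, -1]

```text
clock: 13.42
tool_pos: [0.498, 0.0535, 0.0708]
ee_rot: [0.111, 0.994, -0.002, -0.001]
wrist_force: [0.6, -8.9, 3.5]
grip_width: 0.0114
grasp_force: 60.4
```

jog_arm:
  plan:
    - [0, 0, -0.003, 0, 0, 0, -1]
    - [0, 0, -0.003, 0, 0, 0, -0.4]
    - [0, 0, -0.003, 0, 0, 0, -0.4]
    - [0, 0, -0.003, 0, 0, 0, -0.4]
    - [0, 0, 0.03, 0, 0, 0, -0.4]
    - [0, 0, 0.15, 0, 0, 0, -0.4]
    - [0, 0, 0.3, 0, 0, 0, -0.4]
    - [-0.1, 0.3, 0.42, 0, 0, 0, 0]
    - [-0.1, 0.48, 0.42, 0, 0, 0, 0]
    - [-0.1, 0.48, 0.42, 0, 0, 0, 0]
    - [-0.1, 0.48, 0.42, 0, 0, 0, 0]
    - [-0.1, 0.48, 0.42, 0, 0, 0, 0]

```text
clock: 14.92
tool_pos: [0.4468, 0.2972, 0.2833]
ee_rot: [0.11, 0.994, -0.0, 0.0]
wrist_force: [-0.7, -0.5, -0.2]
grip_width: 0.0426
grasp_force: 0.0
```

Run:
```python
from h import *
o=monitor.get_obs();print(o['tool_pos'],o['grip_width'],o['qpos'])
p,im,d=snap('wrist','w6')
X=cloud(p,d)
m=X[...,2]; 
# journal tops at .09 / .086 : cluster
for nm,lo,hi in(('tops',.082,.098),):
    M=((m>lo)&(m<hi)&(X[...,0]>.33)&(X[...,0]<.6)&(X[...,1]<.42)&(X[...,1]>-.08)).astype(np.uint8)
    n,L,st,ce=cv2.connectedComponentsWithStats(M)
    for i in range(1,n):
        if st[i,4]>15: print(ce[i].round(1),st[i,4],X[L==i].mean(0).round(4),atz(p,ce[i],.09 if np.mean(X[L==i][:,1])<.1 else .086).round(4))
a=cv2.resize(im[:290,100:520,::-1],None,fx=1.9,fy=1.9,interpolation=cv2.INTER_CUBIC);cv2.imwrite('pics/w6c.png',a)
```

```text
[0.44676824 0.29721347 0.28332031] 0.04260487928618439 [ 5.00376323e-01  2.76694416e-01  1.62129723e+00 -2.54803342e-04
  1.24370342e+00 -8.50665856e-01]
[298.5 113.5] 120 [0.3697 0.2889 0.0844] [0.3697 0.289  0.086 ]
[133.4 144.6] 104 [0.3596 0.0877 0.0841] [0.3597 0.0916 0.09  ]
[ 21.5 174.5] 48 [ 0.3593 -0.0764  0.0837] [ 0.3594 -0.0692  0.09  ]
[100.1 243.1] 98 [ 0.4708 -0.0116  0.0872] [ 0.4699 -0.0089  0.09  ]
[152.2 251.3] 99 [0.4972 0.055  0.0873] [0.4962 0.0571 0.09  ]
[127.4 260.2] 103 [0.5028 0.0147 0.0871] [0.5016 0.0172 0.09  ]
[103.6 269.6] 88 [ 0.5098 -0.0268  0.0869] [ 0.5084 -0.0236  0.09  ]
[153.2 277.5] 86 [0.536  0.0391 0.0871] [0.5345 0.0415 0.09  ]
[129.3 285.5] 83 [ 0.5414 -0.0011  0.0871] [0.5398 0.0017 0.09  ]
```

View pics/w6c.png

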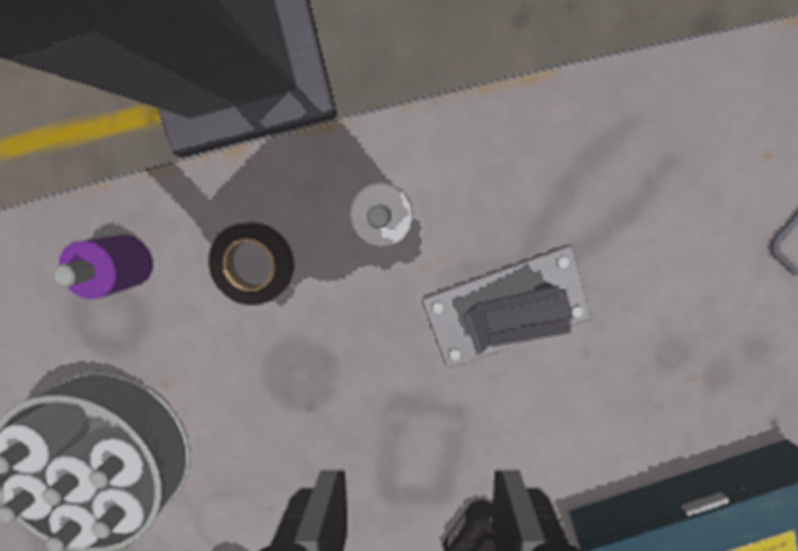

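A now holds a roller, and the inclined-rest roller stands at (380,215) in the crop, its journal measured at (0.3697, 0.289). Next is its pick.

jog_arm:
  plan:
    - [-0.154, -0.0164, -0.1, 0, 0, 0, 0]
    - [-0.154, -0.0164, -0.236, 0, 0, 0, 0]
    - [-0.154, -0.0164, -0.236, 0, 0, 0, 0]
    - [-0.154, -0.0164, -0.236, 0, 0, 0, 0]
    - [-0.154, -0.0164, -0.236, 0, 0, 0, 0]

```text
clock: 15.6
tool_pos: [0.3718, 0.2858, 0.1646]
ee_rot: [0.112, 0.994, -0.001, -0.0]
wrist_force: [0.8, -1.0, 0.4]
grip_width: 0.0427
grasp_force: 0.0
```

```bash
cat >> h.py <<'E'
def tops(p,d,lo=.08,hi=.1):
    X=cloud(p,d);m=X[...,2];M=((m>lo)&(m<hi)&(X[...,0]>.3)&(X[...,0]<.6)&(X[...,1]<.42)&(X[...,1]>-.08)).astype(np.uint8)
    n,L,st,ce=cv2.connectedComponentsWithStats(M)
    for i in range(1,n):
        if st[i,4]>15: print(ce[i].round(1),st[i,4],X[L==i].mean(0).round(4),atz(p,ce[i],.09 if np.mean(X[L==i][:,1])<.1 else .086).round(4))
E
python3 - <<'E'
from h import *
o=monitor.get_obs();print(o['tool_pos'],mv([.3697,.289,.065],tool(77.3,0,0)))
p,im,d=snap('wrist','w7');tops(p,d)
for n in('w4','w2'):
    q,_,e=load(n);print(n);tops(q,e)
E
```

```text
[0.37177598 0.28581309 0.16462556] [-4.200e-03  6.400e-03 -1.993e-01  2.000e-04 -1.000e-04  4.000e-04]
[323.5 207.9] 222 [0.3693 0.2889 0.0843] [0.3687 0.289  0.086 ]
[100.5 243.7] 194 [0.359  0.0886 0.0837] [0.357  0.0947 0.09  ]
[ 68.  353.9] 187 [ 0.4703 -0.0111  0.0856] [ 0.4667 -0.0049  0.09  ]
[100.3 369.8] 53 [0.4981 0.013  0.0848] [0.4932 0.0199 0.09  ]
[ 74.7 381.3] 167 [ 0.5089 -0.0262  0.0856] [ 0.5045 -0.0197  0.09  ]
w4
[122.8  31.3] 366 [0.3603 0.0878 0.0839] [0.3625 0.0913 0.09  ]
[ 71.1 206.1] 277 [ 0.4716 -0.0117  0.0864] [ 0.471 -0.008  0.09 ]
[322.1 212.4] 220 [0.5247 0.195  0.0842] [0.524  0.1951 0.086 ]
[113.9 233.4] 268 [0.5033 0.0147 0.0864] [0.5023 0.0179 0.09  ]
[ 77.9 248.4] 258 [ 0.5098 -0.0263  0.0862] [ 0.5086 -0.0222  0.09  ]
[154.4 260.6] 243 [0.5361 0.0393 0.0862] [0.5344 0.0423 0.09  ]
[117.6 273.7] 227 [ 0.5417 -0.0011  0.0863] [0.54   0.0025 0.09  ]
w2
[286.7  31.6] 150 [0.3598 0.0871 0.0844] [0.361  0.0874 0.09  ]
[561.6  68.7] 958 [0.4568 0.3768 0.0856] [0.4567 0.3765 0.086 ]
[143.2  70. ] 79 [ 0.3589 -0.0768  0.0836] [ 0.3604 -0.0733  0.09  ]
[227.8 156.1] 127 [ 0.4713 -0.0128  0.0877] [ 0.4711 -0.012   0.09  ]
[409.  161.3] 106 [0.5248 0.1942 0.0843] [0.5243 0.1938 0.086 ]
[256.6 177.3] 121 [0.5033 0.0129 0.0877] [0.5028 0.0136 0.09  ]
[226.2 189.5] 111 [ 0.5098 -0.0279  0.0873] [ 0.5092 -0.0268  0.09  ]
[283.6 198.6] 115 [0.5363 0.0375 0.0876] [0.5356 0.038  0.09  ]
[253.5 209.4] 115 [ 0.5418 -0.0028  0.0874] [ 0.541 -0.002  0.09 ]
```

jog_arm:
  plan:
    - [-0.005, 0.0064, -0.1, 0, 0, 0, 0]
    - [-0.005, 0.0064, -0.18, 0, 0, 0, 0]
    - [-0.005, 0.0064, -0.197, 0, 0, 0, 0]
    - [-0.005, 0.0064, -0.197, 0, 0, 0, 0]
    - [-0.005, 0.0064, -0.197, 0, 0, 0, -1]
    - [-0.005, 0.0064, -0.197, 0, 0, 0, -1]
    - [-0.005, 0.0064, -0.197, 0, 0, 0, -1]
    - [-0.005, 0.0064, -0.197, 0, 0, 0, -1]
    - [-0.005, 0.0064, -0.197, 0, 0, 0, -1]
  newtons: 60

```text
clock: 16.77
tool_pos: [0.369, 0.2895, 0.0663]
ee_rot: [0.111, 0.994, -0.0, 0.0]
wrist_force: [-0.7, -1.6, 9.1]
grip_width: 0.0115
grasp_force: 58.6
```

Run:
```python
from h import *
o=monitor.get_obs();print(o['tool_pos'],o['grip_width'],mv([.52,.09,.281],tool(77.3,0,0)))
```

```text
[0.36898063 0.28953552 0.06625228] 0.011453929207202779 [ 3.020e-01 -3.991e-01  4.295e-01  1.000e-04  0.000e+00  3.000e-04]
```

jog_arm:
  plan:
    - [0, 0, 0.12, 0, 0, 0, -1]
    - [0, 0, 0.24, 0, 0, 0, -1]
    - [0.302, -0.4, 0.43, 0, 0, 0, -1]
    - [0.302, -0.4, 0.43, 0, 0, 0, -1]
    - [0.302, -0.4, 0.43, 0, 0, 0, -1]
    - [0.302, -0.4, 0.43, 0, 0, 0, -1]
    - [0.302, -0.4, 0.43, 0, 0, 0, -1]
    - [0.302, -0.4, 0.43, 0, 0, 0, -1]
    - [0.302, -0.4, 0.43, 0, 0, 0, -1]

```text
clock: 17.9
tool_pos: [0.5182, 0.0901, 0.2793]
ee_rot: [0.111, 0.994, -0.001, -0.002]
wrist_force: [-0.7, 0.2, -0.8]
grip_width: 0.0118
grasp_force: 59.5
```

Run:
```python
from h import *
o=monitor.get_obs();print(o['tool_pos'],o['grip_width'],o['wrist_force'])
p,im,d=snap('wrist','w8');tops(p,d)
```

```text
[0.51815884 0.09010549 0.2792828 ] 0.011779854119508434 [-0.71439756  0.20574014 -0.7568987 ]
[284.9  34.9] 152 [0.3598 0.0872 0.0843] [0.3611 0.0876 0.09  ]
[141.5  73.7] 78 [ 0.3592 -0.0768  0.0838] [ 0.3606 -0.0733  0.09  ]
[226.3 159.4] 132 [ 0.4715 -0.0127  0.0876] [ 0.4712 -0.0119  0.09  ]
[286.4 168.3] 120 [0.4973 0.0534 0.0879] [0.4969 0.0537 0.09  ]
[255.1 180.4] 121 [0.5033 0.013  0.0876] [0.5028 0.0137 0.09  ]
[224.6 192.7] 114 [ 0.5099 -0.028   0.0873] [ 0.5093 -0.0269  0.09  ]
[282.1 201.6] 114 [0.5363 0.0376 0.0875] [0.5356 0.0381 0.09  ]
[251.9 212.5] 117 [ 0.5419 -0.0028  0.0873] [ 0.5411 -0.0019  0.09  ]
```

jog_arm:
  plan:
    - [-0.111, -0.122, 0, 0, 0, 0, -1]
    - [-0.111, -0.122, 0, 0, 0, 0, -1]
    - [-0.111, -0.122, -0.2, 0, 0, 0, -1]
    - [-0.111, -0.122, -0.28, 0, 0, 0, -1]
    - [-0.111, -0.122, -0.28, 0, 0, 0, -1]
    - [-0.111, -0.122, -0.28, 0, 0, 0, -1]
    - [-0.111, -0.122, -0.28, 0, 0, 0, -1]

```text
clock: 18.82
tool_pos: [0.4651, 0.0283, 0.1418]
ee_rot: [0.111, 0.994, -0.001, 0.001]
wrist_force: [-0.0, -0.4, -1.6]
grip_width: 0.0113
grasp_force: 59.6
```

jog_arm:
  plan:
    - [-0.0012, 0.0008, 0, 0, 0, 0, -1]
    - [-0.0012, 0.0008, -0.02, 0, 0, 0, -1]
    - [-0.0012, 0.0008, -0.03, 0, 0, 0, -1]
    - [-0.0012, 0.0008, -0.04, 0, 0, 0, -1]
    - [-0.0012, 0.0008, -0.05, 0, 0, 0, -1]

```text
clock: 19.45
tool_pos: [0.4633, 0.0284, 0.1145]
ee_rot: [0.112, 0.994, -0.001, -0.001]
wrist_force: [1.8, -0.6, -0.1]
grip_width: 0.012
grasp_force: 59.7
```

Light contact only, with the foot at about 48 mm, below the bodies' tops. I'll continue.

jog_arm:
  plan:
    - [0, 0, -0.02, 0, 0, 0, -1]
    - [0, 0, -0.04, 0, 0, 0, -1]
    - [0, 0, -0.06, 0, 0, 0, -1]
    - [0, 0, -0.075, 0, 0, 0, -1]
    - [0, 0, -0.083, 0, 0, 0, -1]
    - [0, 0, -0.087, 0, 0, 0, -1]

```text
clock: 20.2
tool_pos: [0.4638, 0.0284, 0.0712]
ee_rot: [0.112, 0.994, -0.001, -0.0]
wrist_force: [4.7, -2.7, 1.5]
grip_width: 0.0119
grasp_force: 60.0
```

jog_arm:
  plan:
    - [0, 0, -0.003, 0, 0, 0, -1]
    - [0, 0, -0.003, 0, 0, 0, -0.4]
    - [0, 0, -0.003, 0, 0, 0, -0.4]
    - [0, 0, -0.003, 0, 0, 0, -0.4]
    - [0, 0, 0.03, 0, 0, 0, -0.4]
    - [0, 0, 0.15, 0, 0, 0, -0.4]
    - [0, 0, 0.3, 0, 0, 0, -0.4]
    - [0.11, 0.12, 0.42, 0, 0, 0, -0.4]
    - [0.11, 0.12, 0.42, 0, 0, 0, -0.4]
    - [0.11, 0.12, 0.42, 0, 0, 0, -0.4]
    - [0.11, 0.12, 0.42, 0, 0, 0, -0.4]

```text
clock: 21.58
tool_pos: [0.5172, 0.0883, 0.2801]
ee_rot: [0.111, 0.994, -0.001, -0.002]
wrist_force: [-0.1, 1.1, 0.1]
grip_width: 0.0258
grasp_force: 0.0
```

Run:
```python
from h import *
o=monitor.get_obs();print(o['tool_pos'],o['clock'],o['wrist_force'])
p,im,d=snap('wrist','w9');tops(p,d)
X=cloud(p,d);m=(np.hypot(X[...,0]-.5035,X[...,1]-.013)<.06)&(X[...,2]>.055)&(X[...,2]<.07);print(np.percentile(X[m][:,2],[2,50,98]))
cv2.imwrite('pics/w9c.png',cv2.resize(im[80:300,140:430,::-1],None,fx=2.7,fy=2.7,interpolation=cv2.INTER_CUBIC))
```

```text
[0.51716383 0.08826259 0.28014395] 21.575 [-0.09876344  1.08302469  0.09067247]
[286.7  35.9] 146 [0.3597 0.0869 0.0844] [0.361  0.0872 0.09  ]
[144.1  74.8] 81 [ 0.3595 -0.0768  0.0837] [ 0.3609 -0.0733  0.09  ]
[260.3 146.8] 130 [0.4652 0.0282 0.0877] [0.465  0.0288 0.09  ]
[228.2 159.8] 125 [ 0.4714 -0.013   0.0875] [ 0.4711 -0.0121  0.09  ]
[288.2 168.7] 117 [0.4972 0.0533 0.0879] [0.4968 0.0536 0.09  ]
[257.1 180.8] 124 [0.5033 0.0129 0.0874] [0.5028 0.0137 0.09  ]
[226.7 193.2] 114 [ 0.5101 -0.028   0.0873] [ 0.5095 -0.0269  0.09  ]
[284.  201.9] 116 [0.5363 0.0375 0.0874] [0.5355 0.0381 0.09  ]
[253.9 212.8] 113 [ 0.5419 -0.0028  0.0875] [ 0.5411 -0.002   0.09  ]
[0.0573344  0.0626938  0.06559381]
```

View pics/w9c.png

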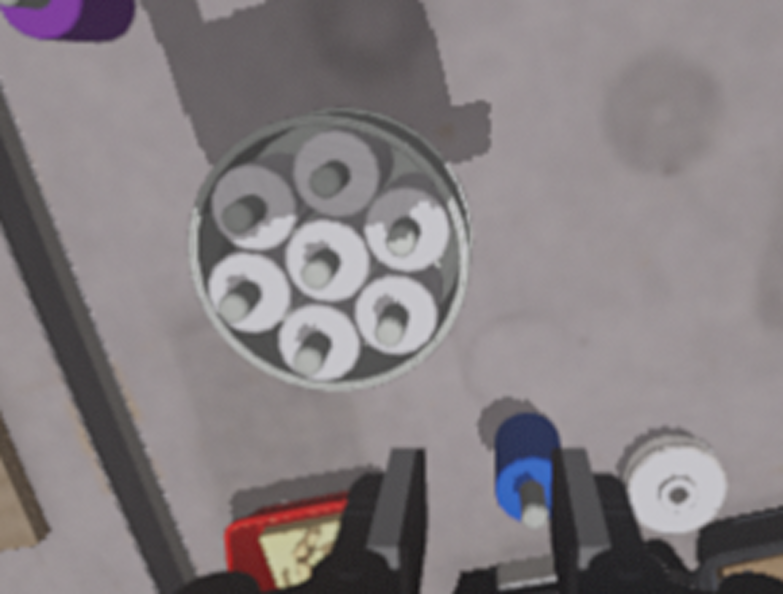

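All seven stand upright in the canister at equal height. The new ones are at (335,175) and (405,230), and the canister and pulley have not moved. Handing in.

```bash
python3 -c "
from cell import close_job
print(close_job())"
```

```text
the job is handed in; nothing more can be done
None
```

The job is handed in at about 22 s on the robot's clock: the last wrist view shows all seven rollers standing upright in the canister with journals up, and the canister and pulley where they were; I made no final check of the tape roll or battery.

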